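# Hold the tea strainer over the uncovered mug

### The job

Get the mug ready for pouring tea: take its wooden lid off, lay it flat, knob up, in the free part of the small chest's open drawer and let go of it, then lift the tea strainer off the spoon rest, carry it over the jars and finish still holding it in the gripper, level, still and centred over the mug's open mouth, with its underside hovering about 15 mm above the rim. The strainer must never touch the mug; the mug stays standing where it is on the tray, and the sugar jar, canister, pepper mill and milk jug are left where they stand.

Things in the scene. Friction and masses are not known exactly. Their poses are not given: they have to be found in the camera images.
- lid_knob (a point): Centre of the upright round knob (20 mm diameter, 34 mm tall) of a flat round wooden lid, 92 mm across, lying loose on the mug. z up along the knob. The lid's top face is 17 mm below this point; the disc is 6 mm thick and under it a 5 mm deep, 70 mm wide plug sits loosely in the mug's mouth: the lowest face is 30 mm below this point. About 60 g.
- drawer_bay (a point): On the inner floor of the open drawer of a low wooden chest, mid free part. x into the chest (away from the robot), y left, z up. Free floor: x -67 mm (drawer front) to at least +76 mm (front of the chest, 100 mm high over the counter); y -77 mm (wall) to +80 mm (row of fixed packets). Above this floor: packets 50, walls 56, drawer front 66, chest 78 mm. The drawer slides if pushed.
- mug_rim (a point): Centre of the mouth of the green enamel mug, at rim height. The mug is 84 mm outside diameter, 78 mm inside, 85 mm high, about 0.3 kg, and stands loose and upright on the tray; its handle sticks out 37 mm, roughly towards the robot. z points up.
- strainer_grip (a point): Where to grip the metal tea strainer: centre of its straight level handle, 12 mm wide, 10 mm high. x along the handle towards the bowl, z up. The handle reaches 61 mm back and 57 mm ahead (to the bowl's wall). The strainer lies loose on the spoon rest, this point 30 mm above the slab; the handle's end lies in an open-topped notch 43 to 59 mm back. Lift it straight up. About 90 g.
- strainer_foot (a point): Centre of the underside of the strainer's bowl, its lowest point, 95 mm ahead of and 30 mm below strainer_grip; same axes. The bowl is 40 mm across at the bottom, 80 mm across at its rim, 34 mm deep; a short 51 mm lug (from the centre) faces away from the handle.
- rest: Bamboo spoon rest, fixed to the counter: a slab 225 x 85 x 10 mm with the notched block (43 mm high in all) near the end by the robot. Origin on the counter under the strainer bowl's starting place; x away from the handle end.
- tray: Yellow rectangular tray, fixed: 280 x 170 mm, rim 22 mm high, floor 5 mm thick. Origin at the centre of its underside.
- sugar: Glass sugar jar with clip latch, 90 mm across over the clips, 142 mm high, loose. Stands in the row between strainer and mug. Origin at the centre of its underside.
- canister: Steel canister with wooden lid, 82 mm across, 127 mm high, loose, in the same row. Origin at the centre of its underside.
- mill: Dark wooden pepper mill, 58 mm across, 170 mm high, loose, in the same row. Origin at the centre of its underside.
- jug: Small white milk jug without handle, 60 mm across, 70 mm high, loose, on the far end of the tray. Origin at the centre of its underside.
- mug: The mug itself; origin at the centre of its underside, 85 mm below mug_rim.
- lid: The lid itself; origin at the centre of its lowest face, 30 mm below lid_knob.
- strainer: The strainer itself; origin at strainer_foot.
Things that resemble listed ones, but are neither listed nor needed, are in the scene too. What is meant by the lid is not yellow, and is the smaller of those in its own colour. Leave any purple look-alike of the strainer alone.

How it is judged:
On the way:
1. the lid lies flat, knob up, on the floor of the open drawer, let go of (x of lid_knob in the frame of drawer_bay between -0.05 and 0.12 m and y of lid_knob in the frame of drawer_bay between -0.05 and 0.05 m and z of lid_knob in the frame of drawer_bay between 0.02 and 0.04 m and angle between lid_knob's own z axis and vertical below 0.2 rad and contact force between lid and the fingers below 0.1 N), for 0.2 s.
At the end, for the whole second after the job is handed in: Lid flat (0.2 rad), knob up, let go on the drawer floor; strainer held by the fingers alone, still, level within 0.2 rad, centred within 12 mm, underside 4 to 30 mm above the rim; mug upright and within 30 mm, jar, canister, mill and jug within 20 mm of their starts (all of step 1 and horizontal distance between strainer_foot and mug_rim below 0.012 m and z of strainer_foot in the frame of mug_rim between 0.004 and 0.03 m and angle between strainer_foot's own z axis and vertical below 0.2 rad and contact force between strainer and the fingers above 1 N and contact force between strainer and mug below 0.05 N and linear speed of strainer below 0.02 m/s and angle between mug's own z axis and vertical below 0.1 rad and distance of mug from where it was at the start of the episode below 0.03 m and distance of each of sugar, canister, mill, jug from where it was at the start of the episode below 0.02 m); the arm keeps its last pose, push and grip.
It fails at once if the strainer touches the mug (contact force between strainer and mug above 0.3 N).
It fails at once if the mug is tipped or shifted (angle between mug's own z axis and vertical above 0.35 rad or distance of mug from where it was at the start of the episode above 0.03 m).
It fails at once if the sugar jar, canister, pepper mill or milk jug is knocked out of place (distance of any of sugar, canister, mill, jug from where it was at the start of the episode above 0.03 m).
It also fails if it takes over 64 s, if anything falls off the work surface, if the arm or the gripper's body presses on something with over 40 N, if the wrist force passes 120 N, or if a joint passes its speed limit or range.

### The arm

A 6-joint arm with a two-finger parallel gripper is mounted at the origin on the work surface. World frame = base frame: x ahead of the robot, y to its left, z up, the work surface at z = 0. Lengths are in m, angles in rad, forces in N, time in s.
With the tool pointing down it reaches from about 0.325 to 0.9 m from the base axis. Payload 3.5 kg.
Tool frame: the origin (TCP) lies at the very end of the fingers, on their centre line; the grasp point (between the pads) lies 19 mm behind it; z points along the fingers, y is the line along which they close (so a half turn about z gives the same grasp; the last joint's range is limited). The gripper opens to 85 mm and grips with 20 to 120 N. Pads are 22 mm wide; open, the fingers measure 114 mm over their backs; the gripper's body (76 mm by 85 mm) begins 54 mm behind the grasp point. The pads swing forward as they close: fully open they stand 13 mm farther back than shut.
Start: joints at [-1.213, 0.276, -0.026, 1.268, 0, 1.467], TCP at [0.278, -0.56, 0.231] pointing down, gripper open.
Joint ranges: [-3.12, 3.12], [-0.85, 1.88], [-1.08, 1.24], [-1.95, 2.15], [-1.57, 1.53], [-3.14, 3.14]. Speed limits (rad/s): [2.57, 2.57, 3.14, 3.14, 3.14, 3.14].

### API

Orientations are given as a unit quaternion [w, x, y, z].
In Python, from bench import ctrl, viewer, job_done gives the robot as it stands. The module is installed in compiled form; this text tells all that it offers.
- The arm moves only by the tool step_arm, never from a script. Its argument "steps" is text: rows parted by semicolons, each of 4 numbers parted by spaces: the shift along the tool's x, y, z in units of 30 mm (1.0 is 30 mm), then the turn about the tool's z in units of 5 degrees (1.0 is 5 degrees). In form: tx ty tz yaw; .... A call has 1 to 10 rows; each row shifts and turns the commanded pose from where the row before left it, along the tool's axes as they then stand; what a row does not reach is not made up. A row lasts 1/10 s, in which the tool goes at most 50 mm and 8.59 degrees, less where a joint would pass 70% of its speed; a pose out of reach is approached as far as the arm can. A call is refused whole if a number of a shift passes 1 or a number of a turn 1, either way. A call with a gripper value outside its range is refused whole. "fingers" is the closure, from 0 (fully open) to 1 (shut), set as the call begins (left out, the last holds). The fingers move at their own pace and stop on an object; "grip_force" is the grip in N (left out, the last holds). Time passes only in rows, so rows that do not move let the fingers close. It gives the time, the measured TCP pose, the force, the opening and the grip force at its end, in the units of the state.
- ctrl.observe(): the state, without advancing time (a new reading comes with each control period).
- viewer.get_image(name): name is "scene" or "top"; returns a dict with "frame" (384x512x3 uint8, red, green, blue), "fx", "fy", "cx", "cy" (pixels), "view" (4x4, takes a point from world to camera coordinates). Camera axes: x right, y down, z forward; pixel columns grow to the right and rows downward; lengths in m; the calibration is good to about 2 mm. A picture is of the moment at which its call begins. There is no depth.
- job_done(): hands the job in; it is judged then, once.
The state is a dict: "clock": time; "joint_positions": joint angles; "qd": joint speeds; "effort": joint torques, N m; "tcp_pos": TCP position; "ee_rot": TCP orientation; "wrist_force": force on the tool from outside, world axes, zero at the start; "ft_torque": the same for the moment, N m; "finger_gap": finger opening in m; "grip_force": force on a finger pad.
Only numpy, scipy, OpenCV 4.12 (cv2) and the standard library are available. Lean on these libraries where they do the work, as an engineer would, in place of code of your own. Each camera call takes 0.05 s, during which the arm holds its last target. There are 200 camera calls.

## Working session

There is one attempt and no reset: what is moved stays moved. The work goes in short steps, Python scripts to look and compute and a tool call to move; the robot and the scene stay as the last step left them, time stands still between calls to the robot, and variables do not carry over. Pictures are saved under pics/ and viewed, at most 10 in all, crops included, and the job is handed in when it is done.

Besides the shell and the picture viewer there is one more tool, called by a JSON object that holds its "fn" and its "kwargs". step_arm: Moves the arm, as the interface text tells. Its arguments: {"type":"object","properties":{"steps":{"type":"string"},"fingers":{"type":"number"},"grip_force":{"type":"number"}},"required":["steps"]}

```bash
mkdir -p pics; cat > h.py <<'E'
import numpy as np,cv2
from bench import ctrl,viewer,job_done
def grab(n):
    d=viewer.get_image(n); np.savez('%s.npz'%n,**d); return d
def load(n): return dict(np.load('%s.npz'%n))
def ray(d,u,v):
    V=np.array(d['view']);R=V[:3,:3];t=V[:3,3]
    r=R.T@np.array([(u-d['cx'])/d['fx'],(v-d['cy'])/d['fy'],1]);return -R.T@t,r/np.linalg.norm(r)
def onz(d,u,v,z):
    o,r=ray(d,u,v);return o+r*(z-o[2])/r[2]
def proj(d,p):
    V=np.array(d['view']);c=V[:3,:3]@np.array(p)+V[:3,3];return np.array([d['fx']*c[0]/c[2]+d['cx'],d['fy']*c[1]/c[2]+d['cy']])
def tri(d1,p1,d2,p2):
    o,r=ray(d1,*p1);q,s=ray(d2,*p2)
    k=np.linalg.lstsq(np.c_[r,-s],q-o,rcond=None)[0];a=o+k[0]*r;b=q+k[1]*s
    return (a+b)/2,np.linalg.norm(a-b)
E
python3 - <<'E'
from h import *
for n in('scene','top'):
    d=grab(n);im=cv2.cvtColor(d['frame'],cv2.COLOR_RGB2BGR);cv2.imwrite('pics/%s0.png'%n,cv2.resize(im,(800,600),interpolation=cv2.INTER_CUBIC))
    print(n,d['fx'],d['cx'],d['cy'],np.round(d['view'],3))
print(ctrl.observe())
E
```

```text
scene 439.25372363377426 250.1002936959813 190.48762862740008 [[-0.415  0.91  -0.017  0.321]
 [ 0.729  0.321 -0.604 -0.298]
 [-0.544 -0.263 -0.797  1.683]
 [ 0.     0.     0.     1.   ]]
top 498.6710590129193 267.0149801563829 196.83064557667666 [[ 0.023 -1.     0.005 -0.145]
 [-0.996 -0.024 -0.086  0.556]
 [ 0.086 -0.003 -0.996  1.474]
 [ 0.     0.     0.     1.   ]]
{'clock': 0.1, 'joint_positions': array([-1.21342033e+00,  2.77075352e-01, -2.77544019e-02,  1.26799242e+00,
       -9.99994220e-06,  1.46738224e+00]), 'qd': array([-1.50124799e-05, -1.13767713e-03,  5.50536567e-03,  5.93786899e-04,
       -5.06551045e-04, -1.54634611e-04]), 'effort': array([ 6.79454547e-05, -4.46707821e+01,  2.96128535e+01,  8.48611904e-03,
       -1.38037244e-04, -2.35379588e-06]), 'tcp_pos': array([ 0.27764162, -0.55915648,  0.23025505]), 'ee_rot': array([-1.00413439e-03,  9.73575758e-01,  2.28362032e-01, -1.33236255e-04]), 'wrist_force': array([ 0.93028911,  0.27991842, -0.13920539]), 'ft_torque': array([ 0.00101191,  0.02324528, -0.03924257]), 'grip_force': 0.0, 'finger_gap': 0.08557501176412685}
```

View pics/scene0.png

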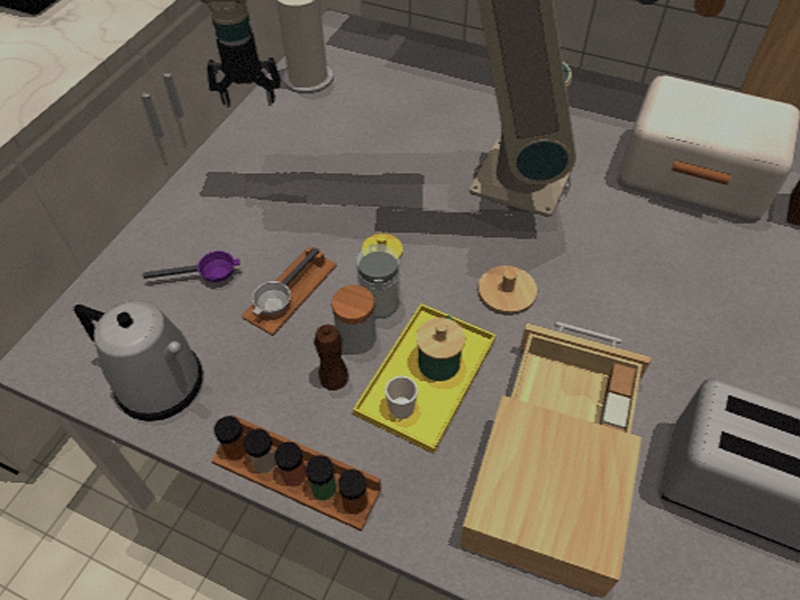

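View pics/top0.png

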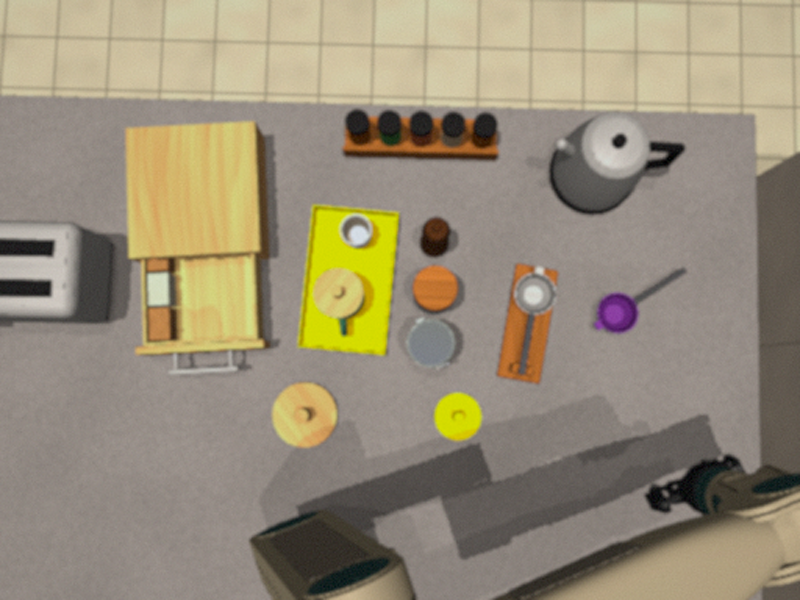

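```bash
python3 - <<'E'
from h import *
t=load('top');s=load('scene')
def crop(d,u,v,w,h,k): return cv2.resize(cv2.cvtColor(d['frame'],cv2.COLOR_RGB2BGR)[v:v+h,u:u+w],None,fx=k,fy=k,interpolation=cv2.INTER_NEAREST)
a=np.vstack([np.hstack([crop(t,180,125,100,75,4),crop(t,310,160,100,75,4)]),np.hstack([crop(s,225,190,100,75,4),crop(s,150,145,100,75,4)])])
cv2.imwrite('pics/crops.png',a)
a=np.hstack([crop(t,80,150,100,90,4),crop(s,320,200,100,90,4)]);cv2.imwrite('pics/drawer.png',a)
E
```

```text
(no output)
```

View pics/crops.png

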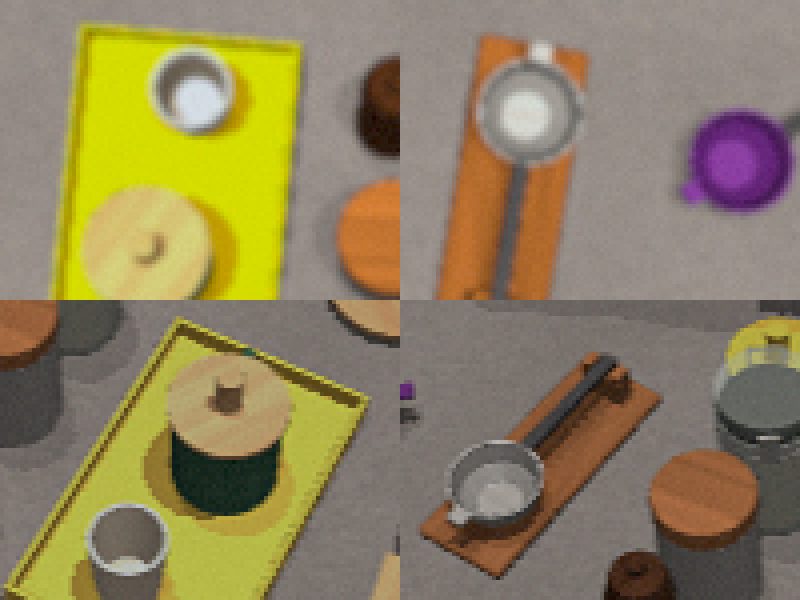

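View pics/drawer.png

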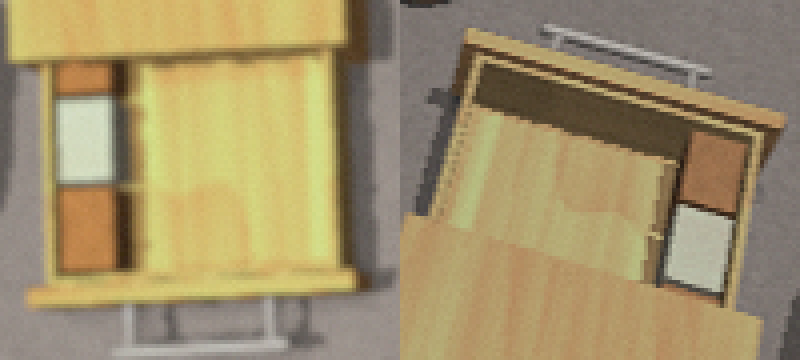

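```bash
python3 - <<'E'
from h import *
t=load('top');s=load('scene')
def comp(d,lo,hi,seed,box=None):
    m=cv2.inRange(cv2.cvtColor(d['frame'],cv2.COLOR_RGB2HSV),lo,hi)
    m=cv2.morphologyEx(m,cv2.MORPH_CLOSE,np.ones((3,3),np.uint8))
    n,l,st,c=cv2.connectedComponentsWithStats(m);k=l[seed[1],seed[0]];return (l==k).astype(np.uint8)*(k>0)
def hs(d,u,v): return cv2.cvtColor(d['frame'],cv2.COLOR_RGB2HSV)[v,u]
for n,d,pts in(('top',t,dict(lid=(207,187),tray=(235,170),biglid=(185,262),can=(278,184),mill=(278,151),rest=(345,225),bowl=(340,188),bowlrim=(352,188),hand=(337,215),table=(380,240))),('scene',s,dict(lid=(272,220),tray=(255,270),rest=(195,200),hand=(187,170),bowlrim=(185,187),table=(150,230)))):
    print(n,{k:hs(d,*p) for k,p in pts.items()})
E
```

```text
top {'lid': array([ 23, 119, 214], dtype=uint8), 'tray': array([ 31, 255, 221], dtype=uint8), 'biglid': array([ 24, 118, 216], dtype=uint8), 'can': array([ 14, 186, 193], dtype=uint8), 'mill': array([ 13, 201,  89], dtype=uint8), 'rest': array([ 14, 196, 176], dtype=uint8), 'bowl': array([ 16,  13, 213], dtype=uint8), 'bowlrim': array([ 20,  12, 128], dtype=uint8), 'hand': array([130,   9,  87], dtype=uint8), 'table': array([ 16,  25, 152], dtype=uint8)}
scene {'lid': array([ 20, 107, 178], dtype=uint8), 'tray': array([ 25, 170, 182], dtype=uint8), 'rest': array([  8,  23, 122], dtype=uint8), 'hand': array([ 12, 153, 138], dtype=uint8), 'bowlrim': array([ 10,  40, 134], dtype=uint8), 'table': array([ 13,  24, 126], dtype=uint8)}
```

```bash
cat > m.py <<'E'
from h import *
def blob(d,lo,hi,box,close=3):
    m=cv2.inRange(cv2.cvtColor(d['frame'],cv2.COLOR_RGB2HSV),np.array(lo),np.array(hi))
    w=np.zeros_like(m);u,v,u2,v2=box;w[v:v2,u:u2]=255;m&=w
    m=cv2.morphologyEx(m,cv2.MORPH_CLOSE,np.ones((close,close),np.uint8))
    c=max(cv2.findContours(m,cv2.RETR_EXTERNAL,cv2.CHAIN_APPROX_NONE)[0],key=cv2.contourArea);return c
E
python3 - <<'E'
from m import *
t=load('top');s=load('scene');np.set_printoptions(precision=4,suppress=True)
c=blob(t,(15,70,120),(28,175,255),(190,160,245,212));e=cv2.fitEllipse(cv2.convexHull(c));print('lid top',e,onz(t,*e[0],.097))
c=blob(s,(12,60,90),(23,135,255),(262,200,300,230));e2=cv2.fitEllipse(cv2.convexHull(c));print('lid scene',e2)
print('tri',tri(t,e[0],s,e2[0]), 'diam',e[1][0]/t['fx']*(1.474-.097))
c=blob(t,(8,150,120),(18,255,255),(262,165,296,205));e=cv2.fitEllipse(c);print('can',e,onz(t,*e[0],.127))
c=blob(t,(0,120,20),(20,255,120),(262,135,292,170));e=cv2.minEnclosingCircle(c);print('mill',e,onz(t,*e[0],.1))
c=blob(t,(0,0,185),(180,40,255),(328,177,354,202),1);e=cv2.fitEllipse(c);print('foot',e,onz(t,*e[0],.011))
foot=onz(t,*e[0],.011)
hsv=cv2.cvtColor(t['frame'],cv2.COLOR_RGB2HSV);P=[]
for v in range(204,232):
    r=hsv[v,325:350];k=np.where((r[:,1]<90)&(r[:,2]<125))[0]
    if len(k): P.append((325+k.mean(),v,len(k)))
P=np.array(P);print(P)
E
```

```text
lid top ((216.3081512451172, 187.19088745117188), (31.61988067626953, 32.50603485107422), 109.86454772949219) [0.5772 0.0141 0.097 ]
lid scene ((281.92529296875, 215.64920043945312), (27.301191329956055, 30.32643699645996), 84.25479125976562)
tri (array([0.5779, 0.0151, 0.0895]), np.float64(0.0006210087135197381)) diam 0.08731321961496691
can ((278.2170104980469, 184.16184997558594), (27.07570457458496, 27.348548889160156), 43.58908462524414) [ 0.5868 -0.1621  0.127 ]
mill ((277.5, 151.0), 11.280613899230957) [ 0.6856 -0.1587  0.1   ]
foot ((340.80853271484375, 188.36749267578125), (10.988958358764648, 11.235286712646484), 3.4730396270751953) [ 0.5915 -0.3554  0.011 ]
[[339.  204.    3. ]
 [339.  205.    3. ]
 [339.  206.    3. ]
 [338.5 207.    4. ]
 [338.5 208.    4. ]
 [338.5 209.    4. ]
 [338.  210.    3. ]
 [338.  211.    3. ]
 [338.  212.    3. ]
 [338.  213.    3. ]
 [337.5 214.    4. ]
 [337.5 215.    4. ]
 [337.  216.    3. ]
 [337.  217.    3. ]
 [337.  218.    3. ]
 [336.5 219.    4. ]
 [336.5 220.    4. ]
 [336.5 221.    4. ]
 [336.  222.    3. ]
 [336.  223.    3. ]
 [336.  224.    3. ]
 [335.5 225.    4. ]
 [335.5 226.    4. ]
 [335.5 227.    4. ]
 [335.5 228.    4. ]
 [335.  229.    3. ]
 [335.  230.    3. ]
 [334.5 231.    4. ]]
```

```bash
python3 - <<'E'
from m import *
t=load('top');s=load('scene');np.set_printoptions(precision=4,suppress=True)
hsv=cv2.cvtColor(t['frame'],cv2.COLOR_RGB2HSV);P=[]
for v in range(204,232):
    r=hsv[v,325:350];k=np.where((r[:,1]<90)&(r[:,2]<125))[0];P.append(onz(t,325+k.mean(),v,.045)[:2])
P=np.array(P,np.float32);vx,vy,x0,y0=cv2.fitLine(P,cv2.DIST_L2,0,.01,.01).ravel()
if vx<0: vx,vy=-vx,-vy
foot=onz(t,340.81,188.37,.011)[:2];n=np.array([-vy,vx]);print('handle dir deg',np.degrees(np.arctan2(vy,vx)),'foot off line',n@(foot-[x0,y0]),'foot',foot,'grip',foot-95e-3*np.array([vx,vy]))
# lug: bright small past bowl
c=blob(t,(0,0,190),(180,40,255),(338,167,352,178),1);M=cv2.moments(c);u=np.array([M['m10'],M['m01']])/M['m00'];print('lug',u,onz(t,*u,.042)[:2])
c=blob(t,(8,150,100),(18,255,255),(312,165,362,250),3);r=cv2.minAreaRect(c);b=cv2.boxPoints(r);print('rest',[onz(t,*p,.01)[:2] for p in b])
for nm,p,z in(('pk',(108.75,175),.072),('pk',(108.75,216),.072),('wall',(163.75,165),.078),('wall',(164.2,215.5),.078),('fr',(92.5,218),.088),('fr',(167.5,216.5),.088),('chest',(82.5,165.5),.1),('chest',(167,161.5),.1)):print(nm,onz(t,*p,z)[:2])
print('sugar',onz(t,276,218,.142)[:2],onz(t,259,219,.12)[:2])
E
```

```text
handle dir deg -8.701222 foot off line -0.0018213957568889887 foot [ 0.5915 -0.3554] grip [ 0.4975 -0.341 ]
lug [344.8333 172.4444] [ 0.6362 -0.3622]
rest [array([ 0.434 , -0.2887]), array([ 0.5887, -0.3134]), array([ 0.5767, -0.393 ]), array([ 0.4222, -0.3676])]
pk [0.6081 0.3309]
pk [0.4887 0.3248]
wall [0.6404 0.1708]
wall [0.4936 0.1635]
fr [0.4812 0.3659]
fr [0.4905 0.1519]
chest [0.6302 0.3983]
chest [0.6476 0.1573]
sugar [ 0.4911 -0.1576] [ 0.4882 -0.1105]
```

{"fn": "step_arm", "kwargs": {"steps": "0.5 -1 0 0;0.5 -1 0 0;0.5 -1 0 0;0.5 -1 0 0;0.5 -1 0 0;0.5 -1 0 0;0.5 -1 0 0;0.5 -1 0 0;0.5 -1 0 0", "fingers": 0.3, "grip_force": 50}}

```text
clock: 1.0
tcp_pos: [0.2783, -0.2563, 0.2308]
ee_rot: [-0.0, 0.974, 0.228, -0.0]
wrist_force: [0.3, 1.1, -0.0]
finger_gap: 0.0597
grip_force: 0.0
```

{"fn": "step_arm", "kwargs": {"steps": "1 -0.28 0 0;1 -0.28 0 0;1 -0.28 0 0;1 -0.28 0 0;1 -0.28 0 0;1 -0.28 0 0;1 -0.28 0 0;1 -0.28 0 0;1 -0.28 0 0;1 -0.28 0 0"}}

```text
clock: 2.0
tcp_pos: [0.5106, -0.0481, 0.2308]
ee_rot: [-0.0, 0.974, 0.228, -0.0]
wrist_force: [0.0, -0.3, 0.1]
finger_gap: 0.0599
grip_force: 0.0
```

{"fn": "step_arm", "kwargs": {"steps": "1 -0.28 0 0;1 -0.28 0 0;0.93 -0.27 0 0;0 0 1 0;0 0 1 0;0 0 0 0;0 0 0 0;0 0 0 0"}}

```text
clock: 2.8
tcp_pos: [0.5787, 0.0118, 0.1729]
ee_rot: [0.0, 0.974, 0.228, 0.001]
wrist_force: [-0.3, -0.1, 0.2]
finger_gap: 0.0596
grip_force: 0.0
```

```bash
python3 - <<'E'
from h import *
d=grab('scene');t=grab('top');o=ctrl.observe();print(o['clock'],o['tcp_pos'],o['joint_positions'],proj(d,o['tcp_pos']),proj(t,o['tcp_pos']))
f=lambda d,u,v:cv2.resize(cv2.cvtColor(d['frame'],cv2.COLOR_RGB2BGR)[v:v+100,u:u+100],None,fx=4,fy=4,interpolation=cv2.INTER_CUBIC)
cv2.imwrite('pics/pre.png',np.hstack([f(d,230,150),f(t,165,140)]))
E
```

```text
2.9 [0.5790626  0.01180054 0.17331653] [-9.12413291e-02  2.30274281e-01 -2.11983418e-01  1.12510560e+00
  4.33324030e-05  2.58984414e+00] [281.77136746 198.83121527] [214.46348317 183.57516825]
```

View pics/pre.png

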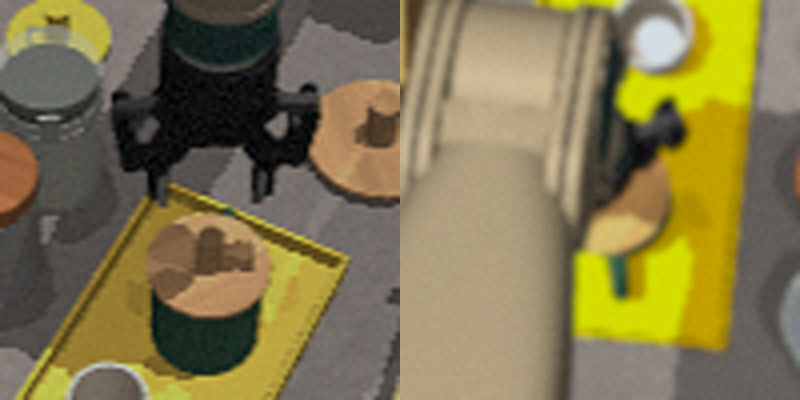

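{"fn": "step_arm", "kwargs": {"steps": "0 -0.09 0.6 0;0 0 0.6 0;0 0 0.6 0;0 0 0.5 0;0 0 0 0;0 0 0 0"}}

```text
clock: 3.5
tcp_pos: [0.5772, 0.0143, 0.1034]
ee_rot: [0.0, 0.974, 0.228, 0.001]
wrist_force: [0.3, -0.1, -0.4]
finger_gap: 0.06
grip_force: 0.0
```

{"fn": "step_arm", "kwargs": {"steps": "0 0 0 0;0 0 0 0;0 0 0 0;0 0 0 0;0 0 0 0;0 0 0 0", "fingers": 1, "grip_force": 50}}

```text
clock: 4.1
tcp_pos: [0.5776, 0.0143, 0.1035]
ee_rot: [0.0, 0.974, 0.228, 0.001]
wrist_force: [-0.2, -1.0, 5.9]
finger_gap: 0.0175
grip_force: 49.0
```

{"fn": "step_arm", "kwargs": {"steps": "0 0 -0.3 0;0 0 -0.5 0;0 0 -1 0;0 0 -1 0;0 0 0 0;0 0 0 0"}}

```text
clock: 4.7
tcp_pos: [0.5769, 0.0146, 0.187]
ee_rot: [0.0, 0.974, 0.228, 0.001]
wrist_force: [0.6, 0.5, -1.0]
finger_gap: 0.0173
grip_force: 48.8
```

```bash
python3 - <<'E'
from h import *
d=grab('scene');t=grab('top');o=ctrl.observe();print(o['clock'],o['tcp_pos'],o['wrist_force'],o['finger_gap'])
f=lambda d,u,v:cv2.resize(cv2.cvtColor(d['frame'],cv2.COLOR_RGB2BGR)[v:v+100,u:u+100],None,fx=4,fy=4,interpolation=cv2.INTER_CUBIC)
cv2.imwrite('pics/lift.png',np.hstack([f(d,230,150),f(t,165,140)]))
E
```

```text
4.8 [0.57539114 0.01464426 0.18501234] [-0.51069029 -0.10298559 -1.2440121 ] 0.01802329253502254
```

View pics/lift.png

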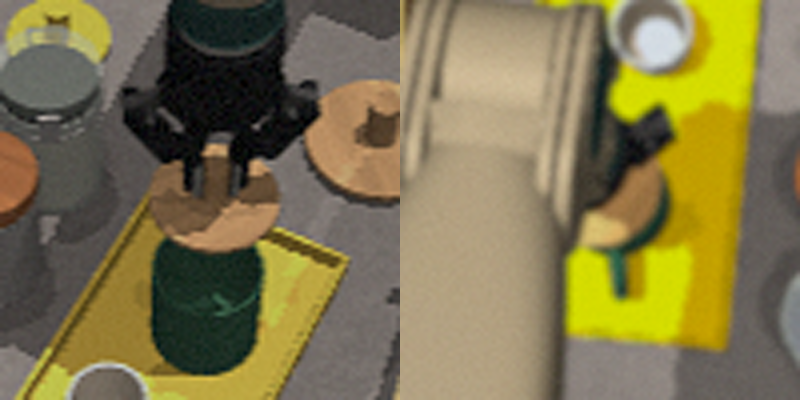

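{"fn": "step_arm", "kwargs": {"steps": "0.356 -0.905 0 0;0.356 -0.905 0 0;0.356 -0.905 0 0;0.356 -0.905 0 0;0.356 -0.905 0 0;0.356 -0.905 0 0;0.356 -0.905 0 0;0.356 -0.905 0 0;0 0 0 -1;0 0 0 -1"}}

```text
clock: 5.8
tcp_pos: [0.5548, 0.2478, 0.1841]
ee_rot: [-0.0, 0.949, 0.315, -0.002]
wrist_force: [0.4, -0.2, -0.7]
finger_gap: 0.0177
grip_force: 49.0
```

{"fn": "step_arm", "kwargs": {"steps": "0 0 1 0;0 0 1 0;0 0 0 0;0 0 0 0;0 0 0 0"}}

```text
clock: 6.3
tcp_pos: [0.5573, 0.2472, 0.1273]
ee_rot: [-0.0, 0.95, 0.312, 0.001]
wrist_force: [0.9, 0.2, 0.2]
finger_gap: 0.0174
grip_force: 49.0
```

```bash
python3 - <<'E'
from h import *
d=grab('scene');t=grab('top');o=ctrl.observe();print(o['clock'],o['tcp_pos'],o['ee_rot'],o['wrist_force'],o['joint_positions'],proj(d,[.557,.247,.022]))
f=lambda d,u,v:cv2.resize(cv2.cvtColor(d['frame'],cv2.COLOR_RGB2BGR)[v:v+100,u:u+100],None,fx=4,fy=4,interpolation=cv2.INTER_CUBIC)
cv2.imwrite('pics/over.png',np.hstack([f(d,320,190),f(t,85,140)]))
E
```

```text
6.4 [0.55782243 0.24741746 0.12805443] [3.50281448e-06 9.49978589e-01 3.12311445e-01 1.49730064e-03] [-0.79556152 -0.26459792 -0.26790275] [ 3.11569254e-01  3.19082516e-01 -1.95780008e-01  1.05293921e+00
  1.11306652e-05  2.81791076e+00] [356.45415655 249.45290642]
```

View pics/over.png

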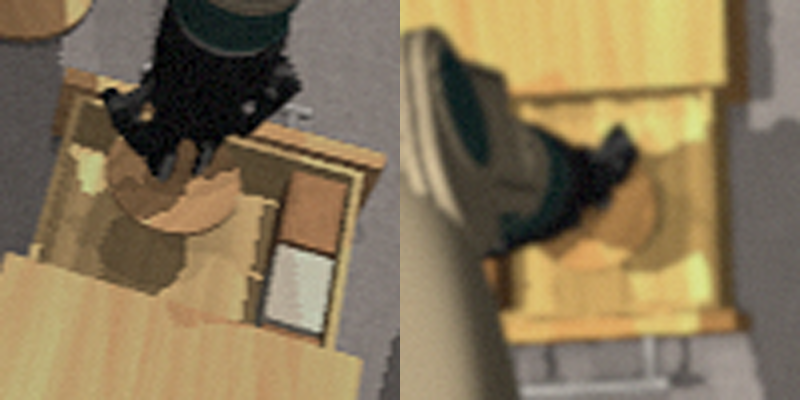

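{"fn": "step_arm", "kwargs": {"steps": "0 0 0.9 0;0 0 0.9 0;0 0 0.7 0;0 0 0.23 0;0 0 0 0;0 0 0 0;0 0 0 0"}}

```text
clock: 7.1
tcp_pos: [0.5581, 0.2475, 0.0463]
ee_rot: [0.0, 0.95, 0.312, 0.002]
wrist_force: [0.2, 0.3, -0.8]
finger_gap: 0.0178
grip_force: 48.9
```

{"fn": "step_arm", "kwargs": {"steps": "0 0 0.05 0;0 0 0 0;0 0 0 0"}}

```text
clock: 7.4
tcp_pos: [0.5567, 0.2471, 0.0433]
ee_rot: [-0.0, 0.95, 0.312, 0.0]
wrist_force: [0.1, 0.7, -1.5]
finger_gap: 0.0178
grip_force: 48.9
```

{"fn": "step_arm", "kwargs": {"steps": "0 0 0.04 0;0 0 0 0;0 0 0 0"}}

```text
clock: 7.7
tcp_pos: [0.5564, 0.247, 0.0416]
ee_rot: [0.0, 0.95, 0.312, -0.0]
wrist_force: [-0.6, -0.4, -1.1]
finger_gap: 0.0177
grip_force: 48.9
```

{"fn": "step_arm", "kwargs": {"steps": "0 0 0.04 0;0 0 0 0;0 0 0 0"}}

```text
clock: 8.0
tcp_pos: [0.5566, 0.2471, 0.0406]
ee_rot: [-0.0, 0.95, 0.312, 0.0]
wrist_force: [0.6, -0.0, -0.3]
finger_gap: 0.0177
grip_force: 49.3
```

{"fn": "step_arm", "kwargs": {"steps": "0 0 0.04 0;0 0 0 0;0 0 0 0"}}

```text
clock: 8.3
tcp_pos: [0.5577, 0.2472, 0.0405]
ee_rot: [0.0, 0.95, 0.312, 0.001]
wrist_force: [-0.0, -1.1, 4.6]
finger_gap: 0.0175
grip_force: 49.5
```

{"fn": "step_arm", "kwargs": {"steps": "0 0 0 0;0 0 0 0;0 0 0 0;0 0 -0.3 0;0 0 -0.6 0;0 0 -1 0;0 0 -1 0;0 0 -1 0;0 0 -1 0", "fingers": 0.35}}

```text
clock: 9.2
tcp_pos: [0.5564, 0.247, 0.1881]
ee_rot: [0.0, 0.95, 0.312, 0.0]
wrist_force: [0.4, -0.8, -0.9]
finger_gap: 0.0557
grip_force: 0.0
```

{"fn": "step_arm", "kwargs": {"steps": "0 0 -1 1;0 0 -0.3 1;0 0 0 1;0 0 0 1;0 0 0 1;0 0 0 1;0 0 0 1;0 0 0 1;0 0 0 1;0 0 0 0.04"}}

```text
clock: 10.2
tcp_pos: [0.5766, 0.1215, 0.2258]
ee_rot: [-0.047, 0.999, 0.026, -0.011]
wrist_force: [0.4, -0.1, -0.3]
finger_gap: 0.0554
grip_force: 0.0
```

```bash
cat > mv.py <<'E'
import sys;from h import *
from scipy.spatial.transform import Rotation as R
o=ctrl.observe();q=np.array(o['ee_rot']);M=R.from_quat(q[[1,2,3,0]]).as_matrix()
d=M.T@(np.array(eval(sys.argv[1]))-o['tcp_pos'])
print(o['clock'],o['tcp_pos'],'heading',np.degrees(np.arctan2(M[1,0],M[0,0])),'units',d/.03,o['joint_positions'][5])
E
python3 mv.py "[.4975,-.3415,.228]"
```

```text
10.2 [0.57664394 0.12147733 0.22580765] heading 2.996182263033633 units [-3.44194917 15.20598313 -1.43547664] 3.1405580418492027
```

{"fn": "step_arm", "kwargs": {"steps": "0 0 0 0;0 0 0 0"}}

```text
clock: 10.4
tcp_pos: [0.5762, 0.1247, 0.2257]
ee_rot: [-0.047, 0.998, 0.028, -0.011]
wrist_force: [-0.7, -0.2, 0.3]
finger_gap: 0.0557
grip_force: 0.0
```

{"fn": "step_arm", "kwargs": {"steps": "0 0 0 -1;0 0 0 -1;0 0 0 0;0 0 0 0"}}

```text
clock: 10.8
tcp_pos: [0.5762, 0.125, 0.2255]
ee_rot: [-0.048, 0.992, 0.114, -0.007]
wrist_force: [0.0, 0.8, 0.0]
finger_gap: 0.0554
grip_force: 0.0
```

```bash
python3 mv.py "[.4975,-.3415,.228]"; python3 -c "
from h import *
print(ctrl.observe()['joint_positions'],ctrl.observe()['ee_rot'])"
```

```text
10.8 [0.57618343 0.12495581 0.22548593] heading 13.170254237586134 units [-6.0966985  14.46809824 -1.46529643] 2.967840393350976
[ 0.05689486  0.22500808 -0.10799259  1.25771349  0.09454127  2.96784039] [-0.04775095  0.99225292  0.11446641 -0.00717143]
```

{"fn": "step_arm", "kwargs": {"steps": "0 0 0 -1;0 0 0 -1;0 0 0 -1;0 0 0 -1;0 0 0 -1;0 0 0 -1;0 0 0 -1;0 0 0 -1;0 0 0 -1;0 0 0 -1"}}

```text
clock: 11.8
tcp_pos: [0.5763, 0.1245, 0.2254]
ee_rot: [-0.046, 0.85, 0.524, 0.014]
wrist_force: [-0.4, -0.0, 0.2]
finger_gap: 0.0557
grip_force: 0.0
```

{"fn": "step_arm", "kwargs": {"steps": "0 0 0 -1;0 0 0 -1;0 0 0 -1;0 0 0 -1;0 0 0 -1;0 0 0 -1;0 0 0 -1;0 0 0 -1;0 0 0 -1;0 0 0 -1"}}

```text
clock: 12.8
tcp_pos: [0.5763, 0.1245, 0.2254]
ee_rot: [-0.036, 0.549, 0.835, 0.032]
wrist_force: [0.0, -0.4, -0.3]
finger_gap: 0.0553
grip_force: 0.0
```

{"fn": "step_arm", "kwargs": {"steps": "0 0 0 -1;0 0 0 -1;0 0 0 -1;0 0 0 -1;0 0 0 -1;0 0 0 -1;0 0 0 -1;0 0 0 -1;0 0 0 -1;0 0 0 -1"}}

```text
clock: 13.8
tcp_pos: [0.5763, 0.1245, 0.2254]
ee_rot: [-0.019, 0.145, 0.988, 0.044]
wrist_force: [0.3, -0.2, -0.6]
finger_gap: 0.0556
grip_force: 0.0
```

{"fn": "step_arm", "kwargs": {"steps": "0 0 0 -1;0 0 0 -1;0 0 0 -1;0 0 0 -1;0 0 0 -1;0 0 0 -1;0 0 0 -1;0 0 0 -1;0 0 0 -1;0 0 0 -1"}}

```text
clock: 14.8
tcp_pos: [0.5763, 0.1245, 0.2254]
ee_rot: [0.001, -0.286, 0.957, 0.048]
wrist_force: [0.1, -0.1, -0.2]
finger_gap: 0.0559
grip_force: 0.0
```

{"fn": "step_arm", "kwargs": {"steps": "0 0 0 -1;0 0 0 -1;0 0 0 -1;0 0 0 -1;0 0 0 -1;0 0 0 -1;0 0 0 -1;0 0 0 -1;0 0 0 -1;0 0 0 -1"}}

```text
clock: 15.8
tcp_pos: [0.5762, 0.1245, 0.2254]
ee_rot: [0.022, -0.664, 0.746, 0.043]
wrist_force: [-0.4, -0.2, -0.2]
finger_gap: 0.0557
grip_force: 0.0
```

{"fn": "step_arm", "kwargs": {"steps": "0 0 0 -1;0 0 0 -1;0 0 0 -1;0 0 0 -1;0 0 0 -1;0 0 0 -1;0 0 0 -1;0 0 0 -1;0 0 0 -1;0 0 0 -1"}}

```text
clock: 16.8
tcp_pos: [0.5763, 0.1245, 0.2254]
ee_rot: [-0.038, 0.917, -0.396, -0.03]
wrist_force: [-0.7, 0.2, 0.0]
finger_gap: 0.0556
grip_force: 0.0
```

```bash
python3 - <<'E'
from h import *
from m import *
o=ctrl.observe();print(o['clock'],o['joint_positions'],o['ee_rot'],o['tcp_pos'])
E
```

```text
16.8 [ 0.0560921   0.22504613 -0.10806296  1.25768871  0.09454544 -2.27194441] [-0.03782012  0.91714151 -0.39562462 -0.03003747] [0.57625521 0.12449285 0.22543132]
```

{"fn": "step_arm", "kwargs": {"steps": "0 0 0 -1;0 0 0 -1;0 0 0 -1;0 0 0 -1;0 0 0 -1;0 0 0 -1;0 0 0 -1;0 0 0 -1;0 0 0 -1;0 0 0 -1"}}

```text
clock: 17.8
tcp_pos: [0.5762, 0.125, 0.2254]
ee_rot: [-0.047, 0.998, 0.028, -0.011]
wrist_force: [0.2, -1.0, -1.0]
finger_gap: 0.0555
grip_force: 0.0
```

{"fn": "step_arm", "kwargs": {"steps": "0 0 0 -1;0 0 0 -1;0 0 0 -1;0 0 0 0;0 0 0 0"}}

```text
clock: 18.3
tcp_pos: [0.5656, 0.1943, 0.2253]
ee_rot: [-0.021, 0.995, 0.1, -0.002]
wrist_force: [-0.2, -0.9, -0.4]
finger_gap: 0.0558
grip_force: 0.0
```

```bash
cat > st.py <<'E'
from h import *
from scipy.spatial.transform import Rotation as R
o=ctrl.observe();q=np.array(o['ee_rot']);print(o['clock'],o['joint_positions'],o['tcp_pos'],'z',R.from_quat(q[[1,2,3,0]]).as_matrix()[:,2])
E
python3 st.py
```

```text
18.3 [ 0.20227104  0.23001048 -0.09960286  1.24185511  0.04192298 -3.13969655] [0.565566   0.19428445 0.22533077] z [-0.00907748  0.04092135 -0.99912114]
```

{"fn": "step_arm", "kwargs": {"steps": "0 0 0 -1;0 0 0 -1;0 0 0 -0.4;0 0 0 0;0 0 0 0"}}

```text
clock: 18.8
tcp_pos: [0.5506, 0.2467, 0.2253]
ee_rot: [0.0, 0.988, 0.156, 0.002]
wrist_force: [0.4, -0.6, 0.1]
finger_gap: 0.0556
grip_force: 0.0
```

```bash
python3 st.py
```

```text
18.8 [ 3.14856073e-01  2.38402588e-01 -8.85601484e-02  1.23937084e+00
 -1.54660282e-03 -3.14036582e+00] [0.55061587 0.24669125 0.22525335] z [ 4.72229882e-03 -8.85558073e-05 -9.99988846e-01]
```

{"fn": "step_arm", "kwargs": {"steps": "0 0 0 1;0 0 0 1;0 0 0 1;0 0 0 1;0 0 0 1;0 0 0 1;0 0 0 1;0 0 0 1;0 0 0 1;0 0 0 1"}}

```text
clock: 19.8
tcp_pos: [0.5509, 0.246, 0.2253]
ee_rot: [-0.001, 0.961, -0.278, 0.002]
wrist_force: [-0.6, 0.3, 0.4]
finger_gap: 0.0553
grip_force: 0.0
```

{"fn": "step_arm", "kwargs": {"steps": "0 0 0 1;0 0 0 1;0 0 0 1;0 0 0 1;0 0 0 1;0 0 0 1;0 0 0 1;0 0 0 1;0 0 0 1;0 0 0 1"}}

```text
clock: 20.8
tcp_pos: [0.5509, 0.246, 0.2253]
ee_rot: [-0.002, 0.753, -0.658, 0.002]
wrist_force: [-1.3, -0.1, 0.6]
finger_gap: 0.0554
grip_force: 0.0
```

{"fn": "step_arm", "kwargs": {"steps": "0 0 0 1;0 0 0 1;0 0 0 1;0 0 0 1;0 0 0 1;0 0 0 1;0 0 0 1;0 0 0 1;0 0 0 1;0 0 0 1"}}

```text
clock: 21.8
tcp_pos: [0.5509, 0.246, 0.2253]
ee_rot: [0.002, -0.404, 0.915, -0.001]
wrist_force: [-0.5, -0.2, 0.0]
finger_gap: 0.0555
grip_force: 0.0
```

{"fn": "step_arm", "kwargs": {"steps": "0 0 0 1;0 0 0 1;0 0 0 1;0 0 0 1;0 0 0 1;0 0 0 1;0 0 0 1;0 0 0 1;0 0 0 1;0 0 0 1"}}

```text
clock: 22.8
tcp_pos: [0.5509, 0.246, 0.2253]
ee_rot: [0.002, 0.02, 1.0, 0.0]
wrist_force: [0.7, 0.3, -0.4]
finger_gap: 0.0557
grip_force: 0.0
```

```bash
python3 st.py; python3 mv.py "[.4975,-.3415,.228]"
```

```text
22.8 [ 0.31357188  0.23833251 -0.08858658  1.23933887 -0.00141795  0.3538508 ] [0.55091941 0.24601918 0.22528296] z [ 4.75443353e-03  5.10864048e-05 -9.99988696e-01]
22.8 [0.55091941 0.24601918 0.22528296] heading 177.69197088844538 units [  0.99007904 -19.63977164  -0.1000335 ] 0.3538507962087087
```

{"fn": "step_arm", "kwargs": {"steps": "0.05 -0.98 0 0;0.05 -0.98 0 0;0.05 -0.98 0 0;0.05 -0.98 0 0;0.05 -0.98 0 0;0.05 -0.98 0 0;0.05 -0.98 0 0;0.05 -0.98 0 0;0.05 -0.98 0 0;0.05 -0.98 0 0"}}

```text
clock: 23.8
tcp_pos: [0.525, -0.0484, 0.2252]
ee_rot: [0.002, 0.018, 1.0, 0.0]
wrist_force: [0.5, 0.1, 1.1]
finger_gap: 0.0555
grip_force: 0.0
```

{"fn": "step_arm", "kwargs": {"steps": "0.05 -0.98 0 0;0.05 -0.98 0 0;0.05 -0.98 0 0;0.05 -0.98 0 0;0.05 -0.98 0 0;0.05 -0.98 0 0;0.05 -0.98 0 0;0.05 -0.98 0 0;0.05 -0.98 0 1;0.05 -0.98 0 0.3"}}

```text
clock: 24.8
tcp_pos: [0.4968, -0.3414, 0.2249]
ee_rot: [0.002, 0.076, 0.997, 0.0]
wrist_force: [0.3, -0.2, 0.1]
finger_gap: 0.0557
grip_force: 0.0
```

{"fn": "step_arm", "kwargs": {"steps": "0 0 1 0;0 0 1 0;0 0 1 0;0 0 1 0;0 0 0 0;0 0 0 0;0 0 0 0"}}

```text
clock: 25.5
tcp_pos: [0.4993, -0.3403, 0.1069]
ee_rot: [0.004, 0.074, 0.997, -0.001]
wrist_force: [0.3, -0.0, 0.6]
finger_gap: 0.0555
grip_force: 0.0
```

```bash
python3 st.py;python3 mv.py "[.4975,-.3415,.021]"; python3 - <<'E'
from m import *
np.set_printoptions(precision=4,suppress=True)
d=grab('scene');t=grab('top')
f=lambda d,u,v:cv2.resize(cv2.cvtColor(d['frame'],cv2.COLOR_RGB2BGR)[v:v+75,u:u+100],None,fx=4,fy=4,interpolation=cv2.INTER_CUBIC)
cv2.imwrite('pics/strain.png',np.vstack([np.hstack([f(d,150,135),f(t,290,170)]),np.hstack([f(d,250,190),f(t,175,155)])]))
print(proj(d,[.4975,-.3415,.045]),proj(t,[.4975,-.3415,.045]))
E
```

```text
25.5 [-0.70678035  0.32591834 -0.23569467  1.00244485  0.00333892 -0.55829966] [ 0.49931022 -0.34028784  0.10685856] z [ 0.00729249 -0.00183673 -0.99997172]
25.5 [ 0.49931022 -0.34028784  0.10685856] heading 171.49348569684864 units [ 0.07511717 -0.04677529  2.86150528] -0.5582996565189696
[191.1481 168.8628] [337.5385 218.7183]
```

View pics/strain.png

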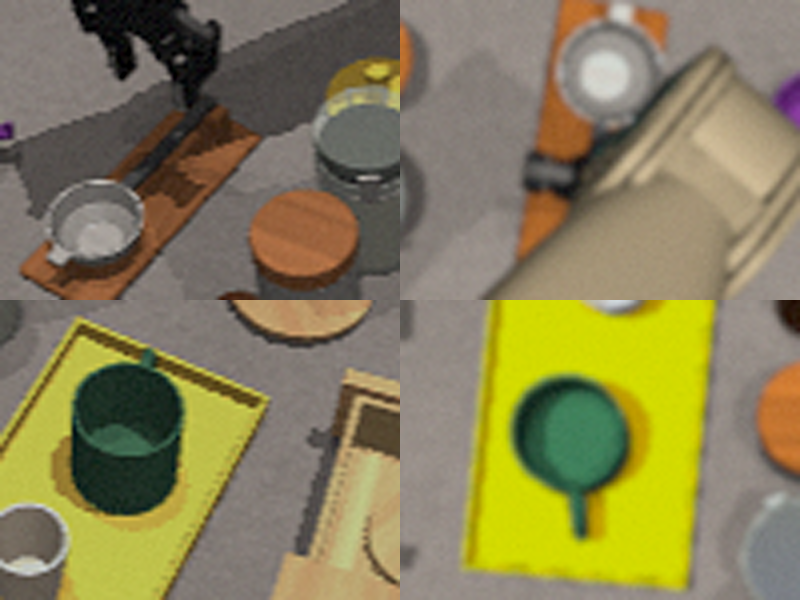

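{"fn": "step_arm", "kwargs": {"steps": "0.07 -0.05 0.9 0;0 0 0.9 0;0 0 0.7 0;0 0 0.36 0;0 0 0 0;0 0 0 0;0 0 0 0"}}

```text
clock: 26.3
tcp_pos: [0.4978, -0.3409, 0.0207]
ee_rot: [0.004, 0.074, 0.997, -0.001]
wrist_force: [-0.4, -0.1, 0.9]
finger_gap: 0.0551
grip_force: 0.0
```

```bash
python3 st.py; python3 - <<'E'
from m import *
np.set_printoptions(precision=4,suppress=True)
d=load('scene');t=load('top')
hsv=cv2.cvtColor(t['frame'],cv2.COLOR_RGB2HSV)
m=cv2.inRange(hsv,np.array((55,60,20)),np.array((100,255,200)));w=np.zeros_like(m);w[165:215,190:250]=255;m&=w
m=cv2.morphologyEx(m,cv2.MORPH_CLOSE,np.ones((3,3),np.uint8))
m=cv2.morphologyEx(m,cv2.MORPH_OPEN,cv2.getStructuringElement(cv2.MORPH_ELLIPSE,(11,11)))
c=max(cv2.findContours(m,cv2.RETR_EXTERNAL,cv2.CHAIN_APPROX_NONE)[0],key=cv2.contourArea);e=cv2.fitEllipse(cv2.convexHull(c));print(e,onz(t,*e[0],.09),np.array(e[1])/t['fx']*1.42)
# ring-free check: sub-pixel radial edges via 'not yellow' sat
S=hsv[:,:,0].astype(float)
p=onz(t,*e[0],.09);print('scene proj of rim pts',[proj(d,p+[.042*np.cos(a),.042*np.sin(a),0]).round(1) for a in np.arange(0,6.2,np.pi/2)])
E
```

```text
26.3 [-0.70928179  0.41833447 -0.31279817  0.83311821  0.00344964 -0.56186833] [ 0.49780014 -0.34092913  0.02072616] z [ 0.00721355 -0.00164526 -0.99997263]
((217.23973083496094, 188.3827667236328), (25.95507049560547, 28.185832977294922), 139.21942138671875) [0.5746 0.012  0.09  ] [0.0739 0.0803]
scene proj of rim pts [array([275.8, 225.4]), array([294.6, 219.2]), array([286.5, 203.7]), array([268.2, 209.6])]
```

{"fn": "step_arm", "kwargs": {"steps": "0 0 0 0;0 0 0 0;0 0 0 0;0 0 0 0;0 0 0 0;0 0 0 0", "fingers": 1, "grip_force": 70}}

```text
clock: 26.9
tcp_pos: [0.4969, -0.3403, 0.0197]
ee_rot: [0.003, 0.074, 0.997, 0.0]
wrist_force: [-0.6, 1.2, 5.5]
finger_gap: 0.0107
grip_force: 68.7
```

```bash
python3 - <<'E'
from m import *
from scipy.optimize import least_squares
np.set_printoptions(precision=4,suppress=True)
d=load('scene');t=load('top')
def edges(im,c,angs,r0,r1):
    # red channel is high on tray, low on mug: subpixel half-level crossing along rays
    R=im[:,:,0].astype(np.float32);out=[]
    for a in angs:
        r=np.arange(r0,r1,.25);x=(c[0]+r*np.cos(a)).astype(np.float32);y=(c[1]+r*np.sin(a)).astype(np.float32)
        p=cv2.remap(R,x[None],y[None],cv2.INTER_LINEAR)[0];h=(p[:8].mean()+p[-8:].mean())/2
        k=np.where(p>h)[0]
        if len(k): out.append((x[k[0]],y[k[0]]))
    return np.array(out,np.float32)
A=np.radians([a for a in range(0,360,6) if not 62<a<112])
E=edges(t['frame'],(217.3,188.4),A,9,20);W=np.array([onz(t,u,v,.09)[:2] for u,v in E])
for loss in('linear','soft_l1'):
    s=least_squares(lambda q:np.hypot(*(W-q[:2]).T)-q[2],[.575,.013,.042],loss=loss,f_scale=.001);print('top',s.x,np.abs(s.fun).mean())
# scene: upper rim boundary (back half) vs tray: outer edge at angles -170..-10, only rim silhouette
e=edges(d['frame'],(281.5,215),np.radians(range(-175,0,6)),7,22)
W2=np.array([onz(d,u,v,.09)[:2] for u,v in e])
s=least_squares(lambda q:np.hypot(*(W2-q[:2]).T)-q[2],[.575,.013,.042],loss='soft_l1',f_scale=.001);print('scene free',s.x)
s=least_squares(lambda q:np.hypot(*(W2-q).T)-.042,[.575,.013],loss='soft_l1',f_scale=.001);print('scene r42',s.x,np.abs(s.fun).mean())
E
```

```text
top [0.5748 0.0115 0.0435] 0.0015371087716648415
top [0.5752 0.0118 0.0434] 0.00151440552679742
scene free [0.5813 0.0155 0.0403]
scene r42 [0.5832 0.0164] 0.0019109789768062269
```

{"fn": "step_arm", "kwargs": {"steps": "0 0 -0.3 0;0 0 -0.5 0;0 0 -1 0;0 0 -1 0;0 0 0 0;0 0 0 0"}}

```text
clock: 27.5
tcp_pos: [0.4967, -0.3404, 0.1044]
ee_rot: [0.003, 0.074, 0.997, -0.0]
wrist_force: [0.3, 0.4, -1.3]
finger_gap: 0.0105
grip_force: 68.2
```

```bash
python3 st.py; python3 - <<'E'
from h import *
d=grab('scene');t=grab('top');o=ctrl.observe();print(o['wrist_force'],o['ft_torque'],o['finger_gap'])
f=lambda d,u,v:cv2.resize(cv2.cvtColor(d['frame'],cv2.COLOR_RGB2BGR)[v:v+75,u:u+100],None,fx=4,fy=4,interpolation=cv2.INTER_CUBIC)
cv2.imwrite('pics/held.png',np.hstack([f(d,150,115),f(t,290,160)]))
E
```

```text
27.5 [-0.70980964  0.32551538 -0.24202425  0.99748736  0.00342225 -0.56241826] [ 0.49672189 -0.34043061  0.10442727] z [ 0.00660615 -0.00116405 -0.9999775 ]
[ 0.01727758  0.03228024 -1.40830167] [ 0.03528032  0.14436593 -0.00189696] 0.010381090853042077
```

View pics/held.png

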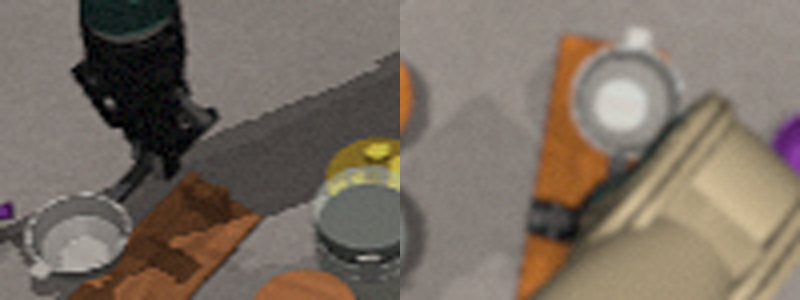

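```bash
python3 - <<'E'
from m import *
np.set_printoptions(precision=4,suppress=True)
d=load('scene');t=load('top')
def bright(d,box,thr):
    c=blob(d,(0,0,thr),(180,45,255),box,1);M=cv2.moments(c);return np.array([M['m10'],M['m01']])/M['m00'],cv2.contourArea(c)
# after
for box in [(335,176,355,195)]:
    u,a=bright(t,box,185);print('foot top after',u,a,[onz(t,*u,z)[:2] for z in(.085,.095,.1)])
u,a=bright(t,(342,165,354,173),190);print('lug top',u,a,onz(t,*u,.126)[:2])
s,a2=bright(d,(155,178,165,186),130);print('lug sc',s,a2,tri(t,u,d,s))
E
```

```text
foot top after [344.8536 185.6542] 107.0 [array([ 0.5917, -0.3558]), array([ 0.5906, -0.3542]), array([ 0.59  , -0.3534])]
lug top [349.   169.25] 12.0 [ 0.6338 -0.3604]
lug sc [160.9796 180.7823] 24.5 (array([ 0.6331, -0.3594,  0.1285]), np.float64(0.0014707130940598042))
```

{"fn": "step_arm", "kwargs": {"steps": "0 0 -0.7 0;0 0 -0.7 0;0 0 -0.7 0;0 0 -0.7 0;0 0 -0.7 0;0 0 0 0"}}

```text
clock: 28.2
tcp_pos: [0.4966, -0.3408, 0.2097]
ee_rot: [0.004, 0.074, 0.997, -0.001]
wrist_force: [1.6, -0.4, 0.1]
finger_gap: 0.0105
grip_force: 68.2
```

{"fn": "step_arm", "kwargs": {"steps": "0.1 0.4 0 0;0.14 0.75 0 0;0.14 0.75 0 0;0.14 0.75 0 0;0.14 0.75 0 0;0.14 0.75 0 0;0.14 0.75 0 0;0.14 0.75 0 0;0.14 0.75 0 0;0.14 0.75 0 0"}}

```text
clock: 29.2
tcp_pos: [0.4844, -0.1185, 0.206]
ee_rot: [0.0, 0.073, 0.997, 0.001]
wrist_force: [0.4, 0.1, -1.0]
finger_gap: 0.0105
grip_force: 68.2
```

{"fn": "step_arm", "kwargs": {"steps": "0.14 0.75 0 0;0.14 0.75 0 0;0.14 0.75 0 0;0.14 0.75 0 0;0.14 0.75 0 0;0.14 0.75 0 0;0.1 0.4 0 0;0 0 0 0;0 0 0 0"}}

```text
clock: 30.1
tcp_pos: [0.4796, 0.028, 0.2074]
ee_rot: [0.002, 0.073, 0.997, 0.0]
wrist_force: [0.1, 0.1, -1.1]
finger_gap: 0.0106
grip_force: 68.3
```

```bash
python3 st.py; python3 mv.py "[.483,.0274,.135]"; python3 - <<'E'
from h import *
d=grab('scene');t=grab('top')
f=lambda d,u,v:cv2.resize(cv2.cvtColor(d['frame'],cv2.COLOR_RGB2BGR)[v:v+75,u:u+100],None,fx=4,fy=4,interpolation=cv2.INTER_CUBIC)
cv2.imwrite('pics/overmug.png',np.hstack([f(d,235,160),f(t,175,145)]))
E
```

```text
30.1 [-7.65892310e-02  3.17854733e-02 -3.66609731e-01  1.16901912e+00
  3.11061807e-04  7.00016373e-02] [0.47958837 0.02797719 0.20739149] z [ 3.39588386e-03  5.13784875e-05 -9.99994233e-01]
30.1 [0.47958837 0.02797719 0.20739149] heading 171.60093955485416 units [-0.10722263 -0.00374231  2.41342097] 0.07000163730330095
```

View pics/overmug.png

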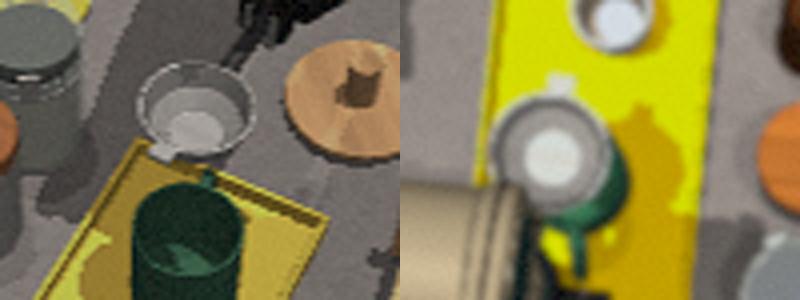

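{"fn": "step_arm", "kwargs": {"steps": "-0.04 0 0.6 0;-0.04 -0.04 0.6 0;0 0 0.6 0;0 0 0.45 0;0 0 0 0;0 0 0 0;0 0 0 0"}}

```text
clock: 30.9
tcp_pos: [0.4839, 0.026, 0.1416]
ee_rot: [0.003, 0.074, 0.997, 0.0]
wrist_force: [-0.1, 0.4, -1.0]
finger_gap: 0.0108
grip_force: 68.3
```

```bash
python3 - <<'E'
from m import *
from scipy.optimize import least_squares
np.set_printoptions(precision=4,suppress=True)
d=grab('scene');t=grab('top');o=ctrl.observe();p=o['tcp_pos'];print(o['clock'],p)
fz=p[2]-.0097
k=p+[.0939,-.0139,0];k[2]=fz;print('kinematic foot',k)
def circ(d,E,z,r):
    W=np.array([onz(d,u,v,z)[:2] for u,v in E]);s=least_squares(lambda q:np.hypot(*(W-q[:2]).T)-(q[2] if r is None else r),[k[0],k[1],.04],loss='soft_l1',f_scale=.001);return s.x,np.abs(s.fun).mean(),len(W)
def edge(ch,c,A,r0,r1):
    out=[]
    for a in A:
        r=np.arange(r0,r1,.25);x=(c[0]+r*np.cos(a)).astype(np.float32);y=(c[1]+r*np.sin(a)).astype(np.float32)
        q=cv2.remap(ch.astype(np.float32),x[None],y[None],cv2.INTER_LINEAR)[0];g=np.abs(np.diff(cv2.GaussianBlur(q[None],(9,1),1.5)[0]));i=g.argmax();out.append((x[i],y[i],g[i]))
    return np.array(out)
for nm,c in(('top',t),('scene',d)):
    kk=k+[0,0,.034];pc=proj(c,kk);B=c['frame'][:,:,2]
    # right-facing arc not covered by handle/arm: keep strong edges near the expected radius
    R=np.linalg.norm(proj(c,kk+[0,.04,0])-pc)
    A=np.radians(range(0,360,5));E=edge(B,pc,A,R*.8,R*1.35)
    hd=proj(c,kk-[.09,-.0134,0])-pc;lg=proj(c,kk+[.05,-.0075,0])-pc
    keep=[all(np.cos(a-np.arctan2(w[1],w[0]))<.85 for w in(hd,lg)) for a in A]
    if nm=='top': keep=np.array(keep)&(np.cos(A-np.pi*.75)<.2)
    E=E[keep];print(nm,'rim ctr px',pc,'R',R,circ(c,E[:,:2],kk[2],None),circ(c,E[:,:2],kk[2],.04))
    b=(int(pc[0]-15),int(pc[1]-15),int(pc[0]+15),int(pc[1]+15))
    h=cv2.cvtColor(c['frame'],cv2.COLOR_RGB2HSV)
    for thr in((180,195) if nm=='top' else (140,155)):
        cc=blob(c,(0,0,thr),(180,45,255),b,1);e=cv2.minAreaRect(cc);M=cv2.moments(cc);u=np.array([M['m10'],M['m01']])/M['m00'];print(' disc',u,cv2.contourArea(cc),onz(c,*u,fz+.001)[:2])
E
```

```text
31.0 [0.484  0.0261 0.1417]
kinematic foot [0.5779 0.0122 0.132 ]
top rim ctr px [214.5593 184.3118] R 14.695528174240067 (array([0.5792, 0.0115, 0.0416]), np.float64(0.00038886896194092926), 28) (array([0.58, 0.01, 0.04]), np.float64(0.0010184962668734361), 28)
 disc [215.9735 185.0516] 126.0 [0.5795 0.0116]
 disc [215.6989 185.1868] 103.5 [0.5791 0.0124]
scene rim ctr px [281.9698 200.1052] R 14.147870116488463 (array([0.5829, 0.0115, 0.0398]), np.float64(0.0026929525338494804), 46) (array([0.5827, 0.0116, 0.04  ]), np.float64(0.0027119211858563), 46)
 disc [278.9102 205.7354] 174.5 [0.5772 0.004 ]
 disc [279.9935 207.8366] 103.0 [0.5828 0.0096]
```

{"fn": "step_arm", "kwargs": {"steps": "0.1 0.03 0 0;0 0 0.2 0;0 0 0.2 0;0 0 0.2 0;0 0 0.2 0;0 0 0.06 0;0 0 0 0;0 0 0 0;0 0 0 0;0 0 0 0"}}

```text
clock: 32.0
tcp_pos: [0.4806, 0.0275, 0.1151]
ee_rot: [0.003, 0.074, 0.997, 0.0]
wrist_force: [0.3, 0.4, -0.8]
finger_gap: 0.0105
grip_force: 68.3
```

```bash
python3 st.py; python3 - <<'E'
from m import *
np.set_printoptions(precision=4,suppress=True)
d=grab('scene');t=grab('top')
# lid in drawer: wood disc with red>.. check knob/lid position by top wood colour is same as drawer -> use scene/top edges of shadow; report jars instead
c=blob(t,(8,150,120),(18,255,255),(262,165,296,205));e=cv2.fitEllipse(c);print('can',onz(t,*e[0],.127))
c=blob(t,(0,120,20),(20,255,120),(262,135,292,170));e=cv2.minEnclosingCircle(c);print('mill',onz(t,*e[0],.1))
# mug green left/right silhouettes in scene below rim
h=cv2.cvtColor(d['frame'],cv2.COLOR_RGB2HSV)
for v in(222,226,230):
    k=np.where((h[v,255:310,0]>60)&(h[v,255:310,0]<100)&(h[v,255:310,2]<90))[0]+255;print(v,k.min(),k.max())
o=onz;pm=[.5765,.0128]
for z in(.09,.06,.03):
    print('pred axis',z,proj(d,[*pm,z]))
# drawer crop gradients
g=cv2.Canny(cv2.cvtColor(t['frame'],cv2.COLOR_RGB2GRAY),40,100)
c=cv2.HoughCircles(cv2.cvtColor(t['frame'],cv2.COLOR_RGB2GRAY)[155:225,95:175],cv2.HOUGH_GRADIENT,1.5,20,param1=60,param2=12,minRadius=13,maxRadius=19)
if c is not None:
    for q in c[0][:3]: print('lid circ',q,onz(t,q[0]+95,q[1]+155,.035))
E
```

```text
32.0 [-7.76430883e-02  1.14934531e-01 -4.87455792e-01  9.63082935e-01
  7.71987874e-04  6.98823513e-02] [0.48057044 0.02753225 0.11507826] z [ 5.36688409e-03  3.56779767e-04 -9.99985535e-01]
can [ 0.5868 -0.1621  0.127 ]
mill [ 0.6857 -0.1601  0.1   ]
222 268 294
226 268 293
230 268 293
pred axis 0.09 [281.2773 214.9472]
pred axis 0.06 [280.8847 220.541 ]
pred axis 0.03 [280.5061 225.9356]
lid circ [59.25 45.75 16.45] [0.5387 0.2035 0.035 ]
lid circ [15.75 26.25 16.45] [0.594  0.3357 0.035 ]
lid circ [29.25 51.75 16.45] [0.5187 0.2918 0.035 ]
```

```bash
python3 - <<'E'
from m import *
np.set_printoptions(precision=4,suppress=True)
P={'scene':(330,195,410,265),'top':(100,158,170,222)};r={}
for n in P:
    d=load(n);a=cv2.resize(cv2.imread('pics/%s0.png'%n),(512,384),interpolation=cv2.INTER_AREA);b=cv2.cvtColor(d['frame'],cv2.COLOR_RGB2BGR)
    u,v,u2,v2=P[n];df=cv2.GaussianBlur(cv2.absdiff(a,b),(3,3),0).max(2)[v:v2,u:u2]
    for th in(25,40):
        m=cv2.morphologyEx((df>th).astype(np.uint8),cv2.MORPH_CLOSE,np.ones((7,7)));cs=cv2.findContours(m,0,1)[0];c=max(cs,key=cv2.contourArea)
        (x,y),R=cv2.minEnclosingCircle(c);print(n,th,(x+u,y+v),R,cv2.contourArea(c),onz(d,x+u,y+v,.035)[:2],'expect',proj(d,[.557,.247,.035]))
E
```

```text
scene 25 (355.1499996185303, 256.04999923706055) 15.969603538513184 72.5 [0.5876 0.2497] expect [357.2333 247.248 ]
scene 40 (356.625, 247.875) 4.759958267211914 45.5 [0.5598 0.246 ] expect [357.2333 247.248 ]
top 25 (165.5, 207.5) 13.946425437927246 123.0 [0.5194 0.1693] expect [139.9094 194.281 ]
top 40 (166.0, 208.0) 13.341764450073242 99.5 [0.5179 0.1677] expect [139.9094 194.281 ]
```

```bash
python3 -c "
from bench import job_done
print(job_done())"
```

```text
the job is handed in; nothing more can be done
None
```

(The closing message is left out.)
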